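Pack the two-layer thread and rivet kit box

TASK

Pack the wooden kit box: first stand the black thread spool upright in the empty nest on the bottom of the box, beside the lump of wax. Then carry the loaded divider tray level and fit it into the box above them so that it rests flat on all four corner posts; leave both there and let go.

Things in the scene. Friction and masses are not known exactly. Their poses are not given: they have to be found in the camera images.
- kit_box: Open pale wooden box, fixed, 146 (x) x 206 (y) x 80 mm high, inside 130 x 190, floor 6 thick. Origin: centre of underside, z up, y along its long side. A darker post 28 x 28 mm in each inner corner, top 72 mm above the origin, carries the tray. On the floor 12 mm high ribs frame two 70 x 70 mm nests at y = +40 (empty) and y = -40 mm (a yellow wax lump, 24 mm high, fixed there).
- nest (a point): Centre of the floor of the empty nest in the box, 6 mm above the box's underside, at y = +40 mm in the box's frame; axes as the box's.
- black_spool: Spool of black thread with white ends, 46 mm diameter, 60 mm high, 0.07 kg, upright on the table. Origin: centre of its underside, z up along its axis. A red and a cream spool of the same size stand near it and are not wanted.
- upper_tray: Divider tray with the upper layer: board 110 (x) x 170 (y) x 6 mm, lip to 12, 0.3 to 0.5 kg; two orange cups and two white dies fixed at its ends (x +-28, y +-60, to 32 mm high). Handle: upright plank in the middle, 18 thick (x), 90 long (y), top 52 mm above the underside. Origin: centre of underside, z up, y along its long side, which goes along the box's, either end first, 10 mm play all round.
Not all that is in view belongs to the job. What is shaped like the black_spool but green or purple is not meant.

How it is judged (in metres and radians):
On the way, in this order (a step that is already met when the one before it is completed fails the run):
1. the black spool stands in the empty nest, let go, with the tray still away from the box (horizontal distance between black_spool and nest below 0.02 m and z of black_spool in the frame of nest below 0.005 m and angle between black_spool's own z axis and vertical below 0.1 rad and contact force between the fingers and black_spool below 0.1 N and horizontal distance between upper_tray and kit_box above 0.12 m), for 0.2 s.
2. the tray lies flat on the four posts in the box (horizontal distance between upper_tray and kit_box below 0.02 m and z of upper_tray in the frame of kit_box between 0.068 and 0.076 m and angle between upper_tray's own z axis and vertical below 0.06 rad), for 0.2 s.
At the end, for the whole second after the job is handed in: Black spool upright (0.1 rad) on the floor of the empty nest, within 20 mm of its centre; tray on the four posts in the box (underside 68 to 76 mm above the box's underside, tilt under 0.06 rad, centre within 20 mm, long sides together within 0.25 rad); both at rest (all of step 2 and horizontal distance between black_spool and nest below 0.02 m and z of black_spool in the frame of nest below 0.005 m and angle between black_spool's own z axis and vertical below 0.1 rad and angle between the y axis of upper_tray and the y axis of kit_box, either way round below 0.25 rad and linear speed of each of upper_tray, black_spool below 0.02 m/s); the robot touches nothing.
It fails at once if the loaded tray is tipped more than 0.5 rad (angle between upper_tray's own z axis and vertical above 0.5 rad).
It also fails if it takes over 53 s, if anything falls off the work surface, if the arm or the gripper's body presses on something with over 40 N, if the wrist force passes 120 N, or if a joint passes its speed limit or range.

ROBOT

A 6-joint arm with a two-finger parallel gripper is mounted at the origin on a cart in front of the work surface, level with it; the furniture and walls round the work are solid. World frame = base frame: x ahead of the robot, y to its left, z up, the work surface at z = 0. Lengths are in mm, angles in rad, forces in N, time in s.
With the tool pointing down it reaches from about 300 to 775 mm from the base axis. Payload 14.6 kg.
Tool frame: the origin (TCP) lies on the centre line of the jaws, within the pads' length; the fingertips stand 19 mm ahead of it and the grasp point (between the pads) is the TCP (bot.tip_reach is the distance from the TCP to the fingertips, in mm); z points along the fingers, y is the line along which they close (so a half turn about z gives the same grasp; the last joint's range is limited). The gripper opens to 85 mm and grips with 20 to 120 N. Pads are 22 mm wide; open, the fingers measure 114 mm over their backs; the gripper's body (76 mm by 85 mm) begins 54 mm behind the grasp point. The pads swing forward as they close: fully open they stand 13 mm farther back than shut.
Start: joints at [-1.343, 0.3, 1.521, -0, 1.321, -0.067], TCP at [159.795, -526.265, 250.281] pointing down, gripper open.
Joint ranges: [-3.03, 3.03], [-0.79, 2.21], [0.23, 2.52], [-1.04, 4.18], [0, 3.07], [-2.55, 2.55]. Speed limits (rad/s): [2.22, 2.22, 2.57, 3.14, 3.14, 3.14].

INTERFACE

Orientations are given as a unit quaternion [w, x, y, z].
In Python, from rig import bot gives the robot as it stands. Calls block until the motion is done:
- bot.move_to(position, orientation): joint-space move of the TCP to a pose.
- bot.servo_line(position, attitude=None, speed=150, until_force=None): straight line of the TCP; attitude=None keeps the orientation; speed is the mean speed in mm/s. With until_force (N) it stops when the force on the tool has changed by that much, and returns True; else False.
- bot.move_joints(angles): joint-space move.
- bot.move_gripper(opening, grip_force=None): finger opening in mm; grip_force is the grip in N (None keeps the last); returns when the fingers have stopped.
- bot.dwell(seconds).
- bot.ik(position, orientation): joint angles nearest the present ones, or None.
- bot.read_state(): the state.
- bot.read_camera(name): name is "scene" or "side" or "wrist"; returns a dict with "image" (480x640x3 uint8, blue, green, red), "depth" (480x640 float32, mm along the optical axis (not along the pixel's ray), 0 where there is no reading), "fovy" (degrees; the focal length in pixels is half the picture's height over the tangent of half this angle, whatever the lens; pixels are square), "cx", "cy" (the principal point, pixels), "k1" (the pictures are not rectified: a ray, as slopes to the right and down, at radius r is drawn at 1 + k1 r^2 times it, then the intrinsics apply), "eye" and "attitude" of the camera in the world; the wrist camera has in their place "mount" (4x4, takes a point from camera to tool coordinates, whose origin is the TCP and whose axes are the flange's). Camera axes: x right, y down, z forward; pixel columns grow to the right and rows downward; lengths in mm; the calibration is good to about 2 mm. A picture is of the moment at which its call begins: read the wrist's pose just before it.
A pose or a line that the arm cannot do raises bot.MotionError and nothing moves.
- bot.finish_job(): hands the job in; it is judged then, once.
The state is a dict: "clock": time; "joint_positions": joint angles; "qvel": joint speeds; "effort": joint torques, N m; "ee_pos": TCP position; "tool_rot": TCP orientation; "ft_force": force on the tool from outside, world axes, zero at the start; "moment": the same for the moment, N m; "grip_width": finger opening in mm; "grip_force": force on a finger pad.
Only numpy, scipy, OpenCV 4.12 (cv2) and the standard library are available. Lean on these libraries where they do the work, as an engineer would, in place of code of your own. Each camera call takes 0.05 s, during which the arm holds its last target. There are 200 camera calls.

## Working session

There is one attempt and no reset: what is moved stays moved. The work goes in short steps, each a Python script; the robot and the scene stay as the last script left them, time stands still between calls to the robot, and variables do not carry over. Pictures are saved under pics/ and viewed, at most 10 in all, crops included, and the job is handed in when it is done.

```bash
mkdir -p pics; cat > h.py <<'E'
from rig import bot
import numpy as np, cv2
from scipy.spatial.transform import Rotation as R
def rot(q): return R.from_quat([q[1],q[2],q[3],q[0]])
def quat(r):
    x,y,z,w=r.as_quat(); return [w,x,y,z]
def down(yaw):  # tool z down; tool y at world angle yaw
    y=np.array([np.cos(yaw),np.sin(yaw),0]);z=np.array([0,0,-1.]);x=np.cross(y,z)
    return quat(R.from_matrix(np.c_[x,y,z]))
def cloud(name):
    s=bot.read_state(); c=bot.read_camera(name); d=c["depth"]; h,w=d.shape
    f=h/2/np.tan(np.radians(c["fovy"])/2)
    K=np.array([[f,0,c["cx"]],[0,f,c["cy"]],[0,0,1]])
    v,u=np.mgrid[:h,:w].astype(float)
    p=cv2.undistortPoints(np.stack([u,v],-1).reshape(-1,1,2),K,np.array([c["k1"],0,0,0,0.])).reshape(h,w,2)
    P=np.dstack([p,np.ones((h,w))])*d[...,None]
    if "mount" in c:
        M=np.array(c["mount"]); P=P@M[:3,:3].T+M[:3,3]
        P=P@rot(s["tool_rot"]).as_matrix().T+np.array(s["ee_pos"])
    else: P=P@rot(c["attitude"]).as_matrix().T+np.array(c["eye"])
    P[d<=0]=np.nan
    return c["image"],P
E
python3 - <<'E'
from h import *
for n in("scene","side"):
    im,P=cloud(n); cv2.imwrite(f"pics/{n}.png",im); np.savez(f"{n}.npz",im=im,P=P)
print(bot.read_state()["clock"], bot.read_state()["tool_rot"])
E
```

```text
0.1 [-5.39393643e-04  9.89157799e-01  1.46855563e-01 -4.71437945e-05]
```

View pics/scene.png

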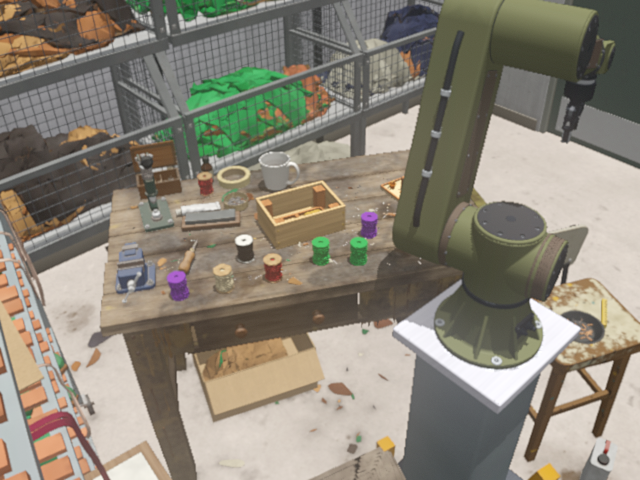

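View pics/side.png

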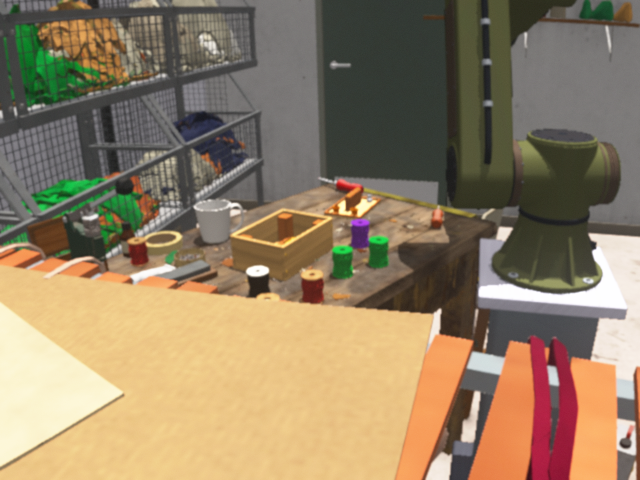

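The scene view shows the black spool at (245,248) and the box at (300,213), with the tray half hidden at about (395,188). In the side view the tray is at (353,203). Next I turn these into positions.

```bash
python3 - <<'E'
from h import *
D=np.load("scene.npz");P=D["P"]; S=np.load("side.npz");Q=S["P"]
for n,p in (("spool top",P[240,245]),("spool body",P[250,245]),("sideTray",Q[207,353]),("sideSpool",Q[271,258]),("tbl",P[280,210])): print(n,p.round())
# spool top ring
def sel(P,x,y,r,z0,z1):
    return P[(np.hypot(P[...,0]-x,P[...,1]-y)<r)&(P[...,2]>z0)&(P[...,2]<z1)]
x,y,_=P[240,245]
q=sel(P,x,y,50,56,66); print("top",len(q),q.mean(0),q.min(0),q.max(0))
m=np.zeros(P.shape[:2],bool); m[180:250,250:350]=1
b=P[m&(P[...,2]>76)&(P[...,2]<84)]
print("box rim",len(b),cv2.minAreaRect(b[:,:2].astype(np.float32)))
m=np.zeros(P.shape[:2],bool); m[180:235,315:395]=1
for z0,z1 in((3,14),(14,60)):
    b=Q[m&(Q[...,2]>z0)&(Q[...,2]<z1)]; print("tray",len(b),b.min(0).round(),b.max(0).round(),cv2.minAreaRect(b[:,:2].astype(np.float32)))
E
```

```text
spool top [579. 254.  57.]
spool body [568. 265.  37.]
sideTray [ 508. -292.   14.]
sideSpool [581. 260.  60.]
tbl [567. 378.   2.]
top 119 [581.71876442 258.94517649  58.46461298] [558.36653646 236.84072726  56.01879909] [606.07010078 281.7503344   61.86578097]
box rim 387 ((593.9154052734375, 59.464927673339844), (207.96009826660156, 153.0359649658203), 73.8618392944336)
tray 658 [ 385. -548.    3.] [ 672. -133.   14.] ((503.54656982421875, -366.36737060546875), (219.06158447265625, 444.6328430175781), 16.727231979370117)
tray 849 [ 417. -541.   14.] [667.  40.  60.] ((520.420166015625, -268.8077087402344), (148.9095458984375, 600.1381225585938), 14.3814058303833)
```

```bash
python3 - <<'E'
from h import *
bot.move_to([480,-280,330],down(np.arctan2(-280,480)))
im,P=cloud("wrist"); cv2.imwrite("pics/w1.png",im); np.savez("w1.npz",im=im,P=P)
bot.move_to([560,130,330],down(0.3))
im,P=cloud("wrist"); cv2.imwrite("pics/w2.png",im); np.savez("w2.npz",im=im,P=P)
print(bot.read_state()["clock"])
for f in("w1","w2"):
    P=np.load(f+".npz")["P"]; print([P[v,u].round() for v,u in((5,5),(5,634),(240,320),(474,5),(474,634))])
E
```

```text
3.2667
[array([-115.,  536., -779.]), array([1462., -384., -776.]), array([ 443., -335.,   -1.]), array([ 432., -239.,  398.]), array([ 539., -302.,  397.])]
[array([-445.,  244., -781.]), array([820., 417.,  -0.]), array([575.,  69.,  11.]), array([497., 122., 398.]), array([616., 159., 398.])]
```

View pics/w1.png

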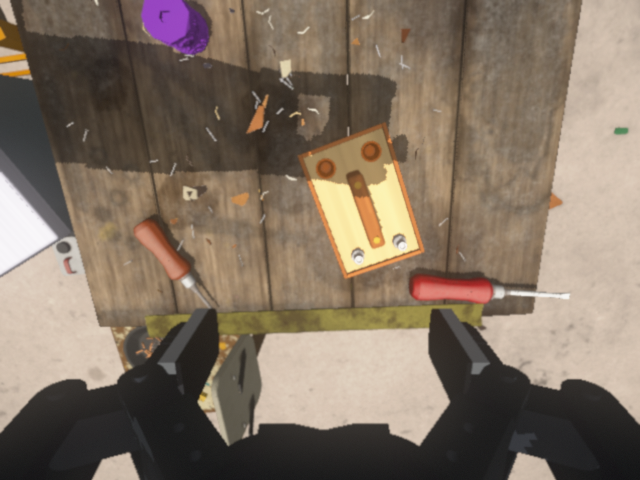

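View pics/w2.png

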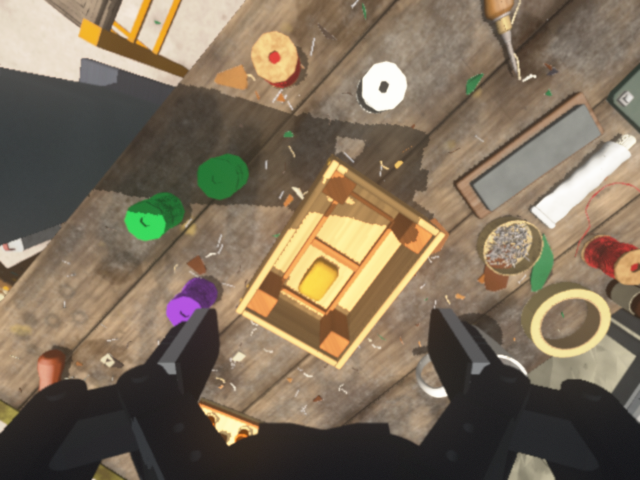

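In w1 the tray spans (300,155), (385,125), (422,250) and (347,277), and its handle runs from (355,178) to (378,243). In w2 the wax is at (318,280), so the empty nest is at about (350,230), toward the black spool. The top of the black spool is at (383,88), clear of its neighbours.

```bash
python3 - <<'E'
from h import *
W=np.load("w1.npz");P=W["P"]
def rect(P,box,z0,z1):
    v0,v1,u0,u1=box; q=P[v0:v1,u0:u1].reshape(-1,3); q=q[(q[:,2]>z0)&(q[:,2]<z1)]
    return len(q),q.mean(0).round(1),cv2.minAreaRect(q[:,:2].astype(np.float32))
print("table",np.nanmedian(P[100:200,180:290,2]))
print("tray",rect(P,(115,272,290,435),4,60)); print("handle",rect(P,(160,255,335,395),44,60))
P=np.load("w2.npz")["P"]
print("table",np.nanmedian(P[60:130,430:480,2]))
print("rim",rect(P,(150,380,225,455),76,86)); print("posts",rect(P,(150,380,225,455),69,75))
print("wax",P[280,318],"nest",P[230,352]); print("spool",rect(P,(50,125,345,420),55,66))
E
```

```text
table -0.604671583605267
tray (11756, array([ 517.1, -313.9,   12.6]), ((515.1336059570312, -319.46356201171875), (170.06179809570312, 109.90760803222656), 80.08815002441406))
handle (1198, array([ 515.5, -316.8,   51.3]), ((515.1812133789062, -318.920166015625), (89.48263549804688, 17.852550506591797), 80.13340759277344))
table -0.6395789766601752
rim (4296, array([598.1,  66.4,  79.5]), ((598.307861328125, 57.30216979980469), (206.5191192626953, 146.2034912109375), 74.01600646972656))
posts (2906, array([602.2,  58.2,  71.9]), ((597.6967163085938, 59.993141174316406), (201.69723510742188, 143.5413055419922), 74.00503540039062))
wax [586.31953661  23.19077823  30.077925  ] nest [610.499577    92.83064117   6.27659995]
spool (1683, array([584.1, 257.2,  59.6]), ((584.2974853515625, 257.47479248046875), (43.307491302490234, 44.9172248840332), 19.4334716796875))
```

```bash
python3 - <<'E'
from h import *
P=np.load("scene.npz")["P"]; print("cream",P[268,223].round())
q=down(-0.28)
bot.move_gripper(66,30)
bot.move_to([584.2,257.4,130],q)
bot.servo_line([584.2,257.4,42],speed=100)
bot.move_gripper(0,30); s=bot.read_state(); print(s["grip_width"],s["grip_force"],s["ee_pos"])
bot.servo_line([584.2,257.4,170],speed=150)
bot.move_to([609.3,95.8,170],q)
bot.servo_line([609.3,95.8,60],speed=120)
print(bot.servo_line([609.3,95.8,45],speed=30,until_force=4))
s=bot.read_state(); print(s["grip_width"],s["ee_pos"],s["ft_force"],s["clock"])
E
```

```text
cream [525. 359.  56.]
44.92126137239054 30.910636764147057 [584.55885156 257.52620508  42.84287847]
True
45.21360668906764 [609.46834031  95.80961874  48.48064112] [-0.53236453 -0.06314714  4.68090468] 9.075
```

```bash
python3 - <<'E'
from h import *
bot.move_gripper(62)
bot.servo_line([609.3,95.8,150],speed=150)
bot.move_to([540,80,330],down(0.3))
im,P=cloud("wrist"); cv2.imwrite("pics/w3.png",im)
q=P[np.hypot(P[...,0]-609.3,P[...,1]-95.8)<35]; q=q[(q[:,2]>60)&(q[:,2]<72)]
print(len(q),q.mean(0),q[:,2].std(),cv2.minAreaRect(q[:,:2].astype(np.float32)),bot.read_state()["clock"])
E
```

```text
1293 [609.56760105  95.9926173   65.47976798] 1.2142692739274197 ((609.5792236328125, 96.00338745117188), (43.51091003417969, 44.14259719848633), 21.54043960571289) 11.05
```

View pics/w3.png

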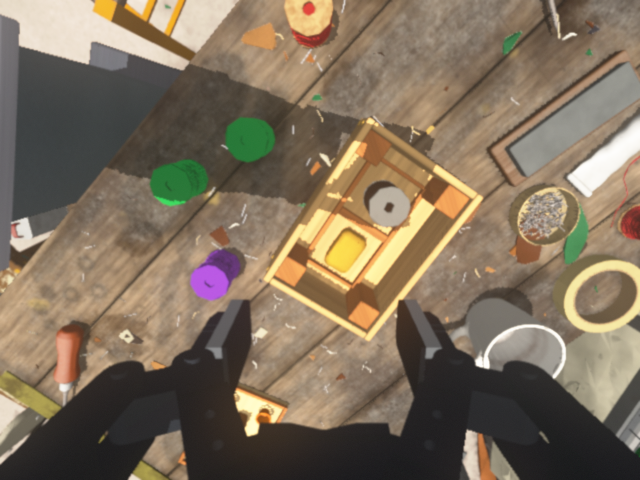

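The spool stands upright at the nest centre, around pixel (388,205), with its top at z = 65.5 as it should be. The tray is next.

```bash
python3 - <<'E'
from h import *
x,y=515.2,-319.2; q=down(np.radians(80.1-90)); q2=down(np.radians(74-90))
bot.move_to([x,y,150],q)
bot.servo_line([x,y,36],speed=100)
bot.move_gripper(0,100); s=bot.read_state(); print(s["grip_width"],s["grip_force"],s["ee_pos"],s["ft_force"],s["moment"]); z0=s["ee_pos"][2]
bot.servo_line([x,y,z0+40],speed=80); bot.dwell(.2)
s=bot.read_state(); print(s["grip_width"],s["ee_pos"],s["ft_force"],s["moment"])
bot.servo_line([x,y,220],speed=150)
bot.move_to([598.3,57.3,220],q2); bot.dwell(.2)
s=bot.read_state(); print(s["grip_width"],s["ft_force"],s["moment"],s["clock"],z0)
for n in("side","wrist"):
    im,P=cloud(n); np.savez(n+"4.npz",P=P); cv2.imwrite(f"pics/{n}4.png",im[120:360,160:480] if n=="side" else im)
E
python3 -c "
import cv2;a=cv2.imread('pics/side4.png');b=cv2.imread('pics/wrist4.png');cv2.imwrite('pics/c4.png',cv2.hconcat([cv2.resize(a,(400,300)),cv2.resize(b,(400,300))]))"
```

```text
16.457465293035256 98.48429203033447 [ 515.39490555 -319.32897167   36.48021233] [-1.66493119  0.93088871  6.17986812] [ 0.18341698  0.17649597 -0.04547171]
16.970767256193586 [ 515.00367278 -319.05558576   75.91670786] [-0.49218155  0.14845134 -3.35288225] [ 0.00264223 -0.03443237  0.03313085]
16.606726628847117 [ 0.02175055 -0.32397795 -3.18600512] [0.0375509  0.00953284 0.08848277] 18.025 36.48021232869111
```

View pics/c4.png

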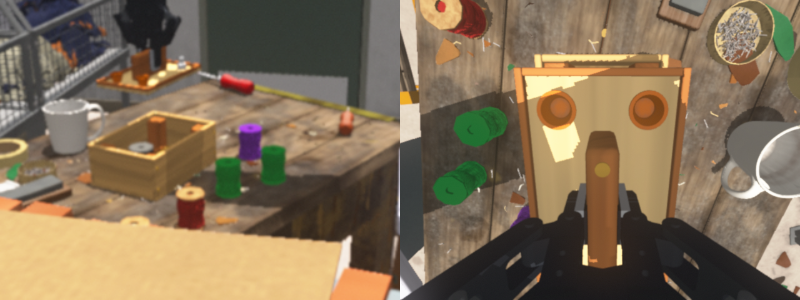

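The tray is held level above the box and square with it; its board fills the middle of the wrist view. I'll check the tilt from the cloud, then lower.

```bash
python3 - <<'E'
from h import *
P=np.load("wrist4.npz")["P"]; q=P[110:330,200:445].reshape(-1,3); q=q[(abs(q[:,2]-189.5)<12)]
A=np.c_[q[:,:2]-[598,57],np.ones(len(q))]; c=np.linalg.lstsq(A,q[:,2],rcond=None)[0]; print("slope",c,len(q))
assert np.hypot(*c[:2])<.08
x,y=598.3,57.3
bot.servo_line([x,y,128],speed=100)
h=bot.servo_line([x,y,105],speed=30,until_force=5); bot.dwell(.2)
s=bot.read_state(); print(h,s["ee_pos"],s["ft_force"],s["moment"],s["clock"])
E
```

```text
slope [2.19204120e-03 1.65182187e-02 1.89923887e+02] 42573
True [598.14646842  57.28871224 108.52596012] [-1.4691255   1.6813946   5.93308224] [ 0.00685558  0.1205045  -0.01993518] 20.0167
```

Contact came at 108.5, as expected (36.5 + 72). I'll release and check.

```bash
python3 - <<'E'
from h import *
bot.move_gripper(50); bot.dwell(.2)
bot.servo_line([598.3,57.3,200],speed=120)
bot.move_to([540,50,350],down(0.3))
im,P=cloud("wrist"); cv2.imwrite("pics/w5.png",im)
n=np.hypot(P[...,0]-598,P[...,1]-57)<75
q=P[n&(abs(P[...,2]-78)<3.5)]; A=np.c_[q[:,:2]-[598,57],np.ones(len(q))]
print("board",np.linalg.lstsq(A,q[:,2],rcond=None)[0])
q=P[n&(P[...,2]>118)&(P[...,2]<130)]; print("handle",q.mean(0),cv2.minAreaRect(q[:,:2].astype(np.float32)),bot.read_state()["clock"])
E
```

```text
board [2.68057793e-04 1.14583520e-03 7.81615467e+01]
handle [597.90895567  59.43912356 123.35225926] ((598.2828369140625, 57.10554885864258), (90.2258529663086, 18.646038055419922), 74.42333984375) 22.2833
```

View pics/w5.png

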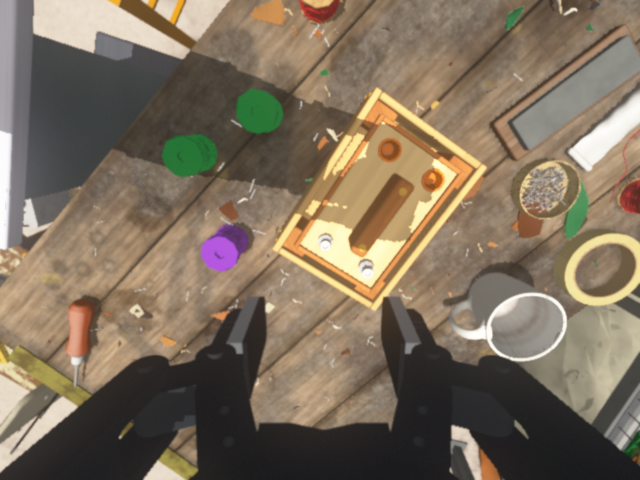

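The tray lies flat and centred in the box (handle centre around (381,215)), with the board top at z = 78.

```bash
python3 -c "
from rig import bot
print(bot.finish_job())"
```

```text
the job is handed in; nothing more can be done
None
```

The black spool stands upright in the empty nest and the loaded tray rests flat and centred on the four posts, both let go; I handed the job in at about 22 s on the robot's clock, but no verdict came back.

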